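Reset the focus of an LED collimator and lock it again

ROBOT

A 7-joint arm with a two-finger parallel gripper is mounted at the origin on the work surface. World frame = base frame: x ahead of the robot, y to its left, z up, the work surface at z = 0. Lengths are in mm, angles in rad, forces in N, time in s.
With the tool pointing down it reaches from about 400 to 850 mm from the base axis. Payload 10.4 kg.
Tool frame: the origin (TCP) lies between the finger pads; the fingertips stand 8 mm ahead of it and the grasp point (between the pads) lies 11 mm behind it; x points along the fingers, z is the direction in which the jaws open and shut, and the axes are right-handed (so a half turn about x gives the same grasp; the last joint's range is limited). The gripper opens to 87 mm and grips with 3 to 60 N. Pads are 19 mm wide; open, the fingers measure 117 mm over their backs; the gripper's body (75 mm by 190 mm) begins 51 mm behind the grasp point.
Start: joints at [1.325, 0.332, -0.065, 1.46, 0.022, 1.35, -0.088], TCP at [138.121, -609.569, 230.576] pointing down, gripper open.
Joint ranges: [-2.6, 2.6], [-0.5, 2.12], [-1.47, 1.34], [0.16, 2.42], [-1.27, 4.41], [0.06, 2.06], [-2.6, 2.6]. Speed limits (rad/s): [2.22, 2.22, 2.79, 2.79, 3.14, 3.14, 3.14].

INTERFACE

Orientations are given as a unit quaternion [w, x, y, z].
In Python, from plant import manip, capture, camera_model, models gives the robot as it stands. The module is installed in compiled form; this text tells all that it offers.
- The arm moves only by the tool apply_moves, never from a script. Its argument "deltas" is a list of rows, each a list of 3 entries, a list of its own where there are three numbers: the turn, a rotation vector about the tool's x, y, z in rad, then the shift along the tool's x, y, z in m, then the gripper's target within -1 to 1 (shut at 1, half-way at 0, fully open at -1). In form: [[[wx, wy, wz], [dx, dy, dz], claw], ...]. A call has 1 to 12 rows; each row is the pose to reach, as a shift and turn from the pose measured when the call began, along the tool's axes at that moment; what a row does not reach only later rows make up. A row lasts 1/10 s, in which the tool goes at most 50 mm and 8.59 degrees, less where a joint would pass 70% of its speed; a pose out of reach is approached as far as the arm can. A call with a gripper value outside its range is refused whole. The fingers move at their own pace and stop on an object; "force" is the grip in N (left out, the last holds). Time passes only in rows, so rows that repeat a pose let the fingers close. It gives the time, the measured TCP pose, the force and the opening at its end, in the units of the state.
- manip.get_obs(): the state, without advancing time (a new reading comes with each control period).
- capture(name): name is "scene" or "top" or "wrist"; returns (picture, depth): 480x640x3 uint8, red, green, blue; 480x640 float32, mm along the optical axis (not along the pixel's ray), 0 where there is no reading.
- camera_model(name): a dict with "K" (3x3 intrinsics, pixels), "rvec" (rotation vector, rad) and "tvec" (3), from world to camera coordinates, as OpenCV has them; the wrist camera has in their place "tool_from_camera" (4x4, takes a point from camera to tool coordinates, whose origin is the TCP and whose axes are the tool frame's). Camera axes: x right, y down, z forward; pixel columns grow to the right and rows downward; lengths in mm; the calibration is good to about 2 mm. A picture is of the moment at which its call begins: read the wrist's pose just before it. camera_model takes no time and is no camera call.
- manip.hand_in(): hands the job in, once; it reports no verdict.
Trained networks look in the newest picture that a camera, given by its name, has taken for a name from the list of things; names that differ only in an ending like _2 or _b are one class to them, and where a whole thing is asked for, a point or a joint stands for the part that bears it (a point fixed in the world has none). Each returns a list of dicts, best first, with "p" (0 to 1); they miss things now and then, are a little off and sometimes report something else, mostly with a low value. They report only what shows in the picture. A call takes as long as a camera call.
- models.spot_in(thing, camera): "location" ([x, y, z] in mm, in world coordinates, good to about 4 mm: the middle of the surface that is visible of it).
- models.trace(thing, camera): "region" (480x640 bool, what is visible of it).
- models.mark_of(thing, camera): "location" ([x, y, z] in mm, in world coordinates, good to about 4 mm: a listed point, or the origin of a listed thing).
The state is a dict: "time_s": time; "joints": joint angles; "qd": joint speeds; "tau": joint torques, N m; "tcp_pos": TCP position; "eef_rot": TCP orientation; "force": force on the tool from outside, world axes, zero at the start; "wrist_torque": the same for the moment, N m; "finger_gap": finger opening in mm.
Only numpy, scipy, OpenCV 4.12 (cv2) and the standard library are available. Lean on these libraries where they do the work, as an engineer would, in place of code of your own. Each camera call takes 0.05 s, during which the arm holds its last target.

TASK

The lock ring under the focus ring of the upright LED lamp has been left far too tight. Back it off by its tommy bar until the focus ring is free, turn the focus ring until its white line meets the index line on the fixed lens front, then nip the lock ring up again by the bar, hand-tight at about 8 N on the bar, so that the setting is held where you put it. Never wrench the lock ring tighter still, keep off the lens, and leave the loose parts around the lamp where they are.

Things in the scene. Friction and masses are not known exactly. Their poses are not given: they have to be found in the camera images.
- lamp: the upright black and silver lamp, bolted to the breadboard. Origin on its vertical axis, under its base, at the board's top face; z up, x along the index line. Upwards: base 110 x 64 x 10 mm, silver fins 56 mm across (to 62 mm above the origin), head 50 mm across (62 to 82; a socket on the -x side reaches 36 mm out), neck 48 mm across (to 100), lock ring, focus ring, lens front; all on one axis
- lock_ring: the lower, wider, finely knurled bare steel ring: 61 mm across, 12 mm tall, with one radial tommy bar at mid-height. Origin at its centre on the axis, some 108 mm above the lamp's origin as found, 105 mm when just backed off. Seen from above, clockwise loosens (it goes down a steep thread, 2.9 mm a radian) and anticlockwise tightens it up against the focus ring. It stays where it is left
- bar_tip (a point): outer end of the tommy bar, a level round bar 8 mm thick, from 30 to 69 mm from the axis, its last 6 mm an 11 mm wide head. As found, some 10 to 18 N on the bar 50 mm from the axis starts it; 1.65 rad clockwise frees it in every case, mostly less; then it turns with about 2 N there. It meets a stop 3 rad clockwise of where it is found
- lock_seat (a point): a point on the axis, 112 mm above the lamp's origin, at the joint of the two rings. Where the lock ring seats is not marked and must be felt: it differs from lamp to lamp. On tightening, the push on the bar 50 mm from the axis stays near 2 N up to the seat and then climbs steadily, about 1 N for each 0.1 rad; as found it is well over 10 N. Hand-tight is 8 N there (6 to 10 N is right; 0.3 to 0.5 N m), which clamps the focus ring with about 27 N
- focus_ring: the upper, coarsely knurled black ring: grip band 52 mm across, 20 mm tall (121 to 141 mm above the lamp's origin), under it a smooth skirt 48 mm across down to the lock ring. Origin on the axis at mid-band, 131 mm up. One white line, 2.4 mm wide, crosses its top face and runs down its side on its own +x side; it starts 0.5 to 1.3 rad anticlockwise (seen from above) of the index
- focus_mark (a point): a point on the white line on the focus ring's top face, 22 mm from the axis, 141 mm above the lamp's origin. Unlocked, the focus ring turns with 0.05 N m, to 1.9 rad either side of the index, and stays where it is left; the lock ring does not drag it along
- index (a point): where that point must come: 22 mm from the axis in line with the white index line on top of the fixed lens front, on the lamp's +x side
- lens: the fixed lens front, a black ring 34 mm across with the glass inside and the index line on it, 4 mm tall, on top of the lamp; nothing may touch it. Origin on the axis at its underside, 140.5 mm above the lamp's origin
- mirror_mount: bystander, bolted down: a mirror mount on a steel post in a black holder, 155 mm tall, 52 mm wide, some 170 mm from the lamp; origin under its foot
- spare_tube: bystander, loose: short bare aluminium lens tube standing on end, 31 mm across, 40 mm tall; origin at the centre of its underside
- lens_cap: bystander, loose: flat white cap 37 mm across, 9 mm tall; origin at the centre of its underside
- hex_driver: bystander, loose: hex driver with dark handle, 150 mm long, 26 mm thick, lying along its x axis; origin at its middle, on the underside

How it is judged:
By the outcome, as a careful person would: the job done as asked, in the order asked, and still so for the second after the job is handed in, with the robot touching nothing.
It also fails if it takes over 61 s, if anything falls off the work surface, if the arm or the gripper's body presses on something with over 40 N, if the wrist force passes 120 N, or if a joint passes its speed limit or range.

## Working session

There is one attempt and no reset: what is moved stays moved. The work goes in short steps, Python scripts to look and compute and a tool call to move; the robot and the scene stay as the last step left them, time stands still between calls to the robot, and variables do not carry over. Pictures are saved under pics/ and viewed, and the job is handed in when it is done.

Besides the shell and the picture viewer there is one more tool, called after ">>>" in YAML: its name, and indented under it one key for each argument. apply_moves: Moves the arm, as the interface text tells. Its arguments: {"type":"object","properties":{"deltas":{"type":"array","items":{"type":"array"}},"force":{"type":"number"}},"required":["deltas"]}

```bash
mkdir -p pics; cat > h.py <<'E'
import numpy as np, cv2
from plant import manip, capture, camera_model, models
from scipy.spatial.transform import Rotation as R
def rot(q): return R.from_quat([q[1],q[2],q[3],q[0]])
def save(n,img): cv2.imwrite('pics/'+n+'.png',cv2.cvtColor(img,cv2.COLOR_RGB2BGR))
def ext(name,o=None):
    m=camera_model(name)
    if 'rvec' in m:
        Rm=cv2.Rodrigues(np.array(m['rvec'],float))[0]; return np.array(m['K']),Rm,np.array(m['tvec'],float).ravel()
    T=np.array(m['tool_from_camera']); A=np.eye(4);A[:3,:3]=rot(o['eef_rot']).as_matrix();A[:3,3]=o['tcp_pos']
    W=np.linalg.inv(A@T); return np.array(m['K']),W[:3,:3],W[:3,3]
def proj(P,e):
    K,Rm,t=e; c=Rm@np.asarray(P,float).T.reshape(3,-1)+t[:,None]; u=K@c; return (u[:2]/u[2]).T
def plane(uv,z,e):
    K,Rm,t=e; d=Rm.T@np.linalg.inv(K)@np.array([uv[0],uv[1],1.]); c=-Rm.T@t; return c+d*(z-c[2])/d[2]
def cloud(dep,e):
    K,Rm,t=e; v,u=np.mgrid[:480,:640]; p=np.stack([(u-K[0,2])/K[0,0]*dep,(v-K[1,2])/K[1,1]*dep,dep],-1)
    return (p-t)@Rm
E
python3 - <<'E'
from h import *
o=manip.get_obs(); print(o); print(rot(o['eef_rot']).as_matrix().round(3))
for n in ['scene','top','wrist']:
    im,d=capture(n); save(n+'0',im); np.save(n+'0.npy',d)
    e=ext(n,o); print(n,e[0].round(1).tolist(),(-e[1].T@e[2]).round(1),e[1].round(2).tolist())
    for th in ['lamp','lock_ring','bar_tip','focus_mark','index','lens','focus_ring','mirror_mount','spare_tube','lens_cap','hex_driver'] if n!='wrist' else []:
        r=models.mark_of(th,n); print(n,th,[(np.round(x['location'],1).tolist(),round(x['p'],2)) for x in r[:2]])
print(manip.get_obs()['time_s'])
E
```

```text
{'time_s': 0.0, 'joints': array([ 1.32542039,  0.33283979, -0.06472942,  1.46097606,  0.02160977,
        1.34990315, -0.08848975]), 'qd': array([-0.00021927,  0.00114054, -0.00099171,  0.00180149,  0.00085601,
       -0.00032618,  0.00204593]), 'tau': array([-8.10708589e-04, -6.23263907e+01,  2.38930725e-02, -3.89901066e+01,
       -6.14287611e-02,  3.98274406e-02,  1.21286084e-04]), 'tcp_pos': array([ 138.00683717, -609.16970411,  229.75746014]), 'eef_rot': array([ 0.55208403,  0.44160154,  0.55290357, -0.44100902]), 'force': array([-0.1749744 ,  0.53249137,  0.52167839]), 'wrist_torque': array([ 0.00120782, -0.007831  ,  0.04228313]), 'finger_gap': 86.99951225930536}
[[-0.     0.975  0.221]
 [ 0.001  0.221 -0.975]
 [-1.    -0.    -0.001]]
scene [[434.6, 0.0, 322.4], [0.0, 434.6, 242.7], [0.0, 0.0, 1.0]] [1000.6   39.9  557.6] [[0.09, 1.0, 0.01], [0.7, -0.05, -0.71], [-0.71, 0.07, -0.7]]
scene lamp [([509.5, 151.1, 16.8], 0.6)]
scene lock_ring [([507.0, 149.2, 121.7], 0.97)]
scene bar_tip [([549.2, 95.8, 122.9], 0.64)]
scene focus_mark [([513.3, 171.9, 154.9], 0.57), ([429.1, 234.4
[... 414 characters left out ...]
2.8], [0.0, 0.0, 1.0]] [396.9  64.6 888.5] [[-0.01, -1.0, -0.04], [-0.98, 0.01, -0.19], [0.19, 0.04, -0.98]]
top lamp [([504.9, 148.6, 13.7], 0.68)]
top lock_ring [([509.2, 149.7, 120.3], 0.72)]
top bar_tip []
top focus_mark [([516.7, 171.0, 150.1], 0.86)]
top index [([525.3, 152.3, 152.9], 0.8)]
top lens [([506.4, 148.2, 156.8], 0.45)]
top focus_ring [([507.8, 154.4, 147.8], 0.6)]
top mirror_mount [([565.5, 307.3, 12.5], 0.55)]
top spare_tube [([427.6, 233.1, 10.7], 0.79)]
top lens_cap []
top hex_driver [([578.4, 46.2, 10.9], 0.91)]
wrist [[333.3, 0.0, 320.3], [0.0, 333.3, 241.9], [0.0, 0.0, 1.0]] [ 207.5 -593.6  383.8] [[0.22, -0.98, -0.0], [-0.94, -0.21, 0.26], [-0.26, -0.06, -0.96]]
1.25
```

View pics/scene0.png

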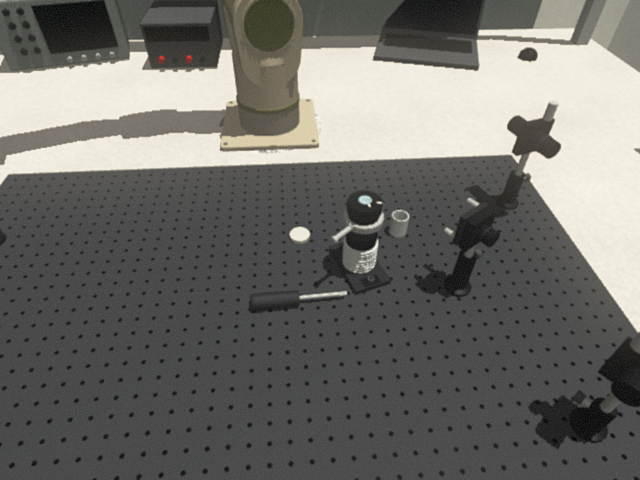

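View pics/top0.png

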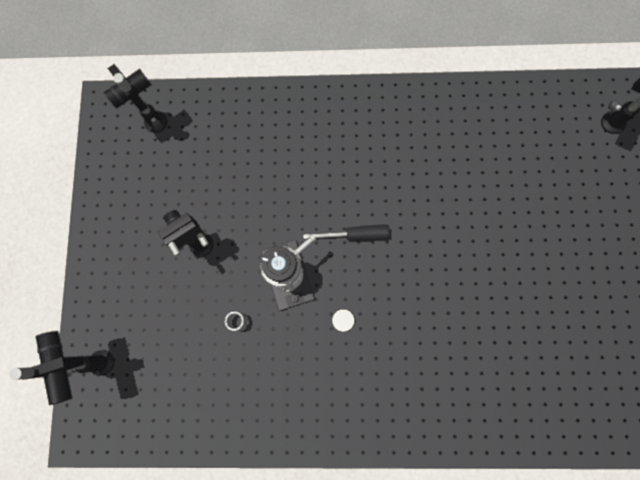

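```bash
cat >> h.py <<'E'
import json
def tgt(yaw):  # tool x down, tool y at angle yaw
    y=np.array([np.cos(yaw),np.sin(yaw),0]);x=np.array([0,0,-1.]);return R.from_matrix(np.stack([x,y,np.cross(x,y)],1))
def rows(poses,claw,o=None,nd=4):
    """poses list of (pos mm,yaw)"""
    o=o or manip.get_obs(); R0=rot(o['eef_rot']); p0=np.array(o['tcp_pos']); out=[]
    for p,yaw in poses:
        w=(R0.inv()*tgt(yaw)).as_rotvec(); d=R0.inv().apply(np.array(p)-p0)/1000
        out.append([w.round(3).tolist(),d.round(nd).tolist(),claw])
    print(json.dumps(out)); return out
def yawof(o): 
    y=rot(o['eef_rot']).as_matrix()[:,1]; return np.arctan2(y[1],y[0])
E
python3 - <<'E'
from h import *
o=manip.get_obs();p=np.array(o['tcp_pos']);y=yawof(o)
mid=np.array([430,-330,300.])
L=[(p+(mid-p)*i/9,y+0.12*i) for i in range(1,10)]
rows(L,-1)
E
```

```text
[[[-0.12, 0.0, -0.0], [-0.0077, 0.0385, -0.0231], -1], [[-0.24, 0.0, -0.0], [-0.0154, 0.077, -0.0463], -1], [[-0.36, 0.0, -0.0], [-0.0231, 0.1155, -0.0694], -1], [[-0.48, 0.0, -0.0], [-0.0309, 0.154, -0.0925], -1], [[-0.6, 0.0, -0.0], [-0.0386, 0.1925, -0.1156], -1], [[-0.72, 0.0, -0.0], [-0.0463, 0.231, -0.1388], -1], [[-0.84, 0.0, 0.0], [-0.054, 0.2695, -0.1619], -1], [[-0.96, 0.0, 0.0], [-0.0617, 0.308, -0.185], -1], [[-1.08, 0.0, 0.0], [-0.0694, 0.3464, -0.2082], -1]]
```

>>> apply_moves:
  deltas:
    - [[-0.12, 0, 0], [-0.008, 0.038, -0.023], -1]
    - [[-0.24, 0, 0], [-0.015, 0.077, -0.046], -1]
    - [[-0.36, 0, 0], [-0.023, 0.115, -0.069], -1]
    - [[-0.48, 0, 0], [-0.031, 0.154, -0.093], -1]
    - [[-0.6, 0, 0], [-0.039, 0.192, -0.116], -1]
    - [[-0.72, 0, 0], [-0.046, 0.231, -0.139], -1]
    - [[-0.84, 0, 0], [-0.054, 0.27, -0.162], -1]
    - [[-0.96, 0, 0], [-0.062, 0.308, -0.185], -1]
    - [[-1.08, 0, 0], [-0.069, 0.346, -0.208], -1]

```text
time_s: 2.15
tcp_pos: [430.7, -328.8, 300.3]
eef_rot: [0.701, 0.093, 0.701, -0.093]
force: [1.3, -0.6, -0.1]
finger_gap: 86.9
```

```bash
python3 - <<'E'
from h import *
o=manip.get_obs();p=np.array(o['tcp_pos']);y=yawof(o);print(p,y,o['joints'].round(2),o['time_s'])
# viewing pose: camera 70mm along y from tcp; want camera over axis tilt 15deg
yw=np.deg2rad(127); yv=np.array([np.cos(yw),np.sin(yw),0])
T=np.array(camera_model('wrist')['tool_from_camera']);print(T.round(3))
g=np.array([510,151,0])-yv*50+np.array([0,0,270])
n=11
L=[(p+(g-p)*i/n,y+(yw-y)*i/n) for i in range(1,n+1)]+[(g,yw)]
rows(L,-1)
E
```

```text
[ 430.69685691 -328.84915523  300.25497165] 1.3076220427713943 [ 0.96  0.15 -0.44  1.55  0.06  1.45  0.26] 2.15
[[ 1.00000e-03 -2.62000e-01  9.65000e-01 -1.54047e+02]
 [-0.00000e+00 -9.65000e-01 -2.62000e-01  7.14730e+01]
 [ 1.00000e+00  0.00000e+00 -1.00000e-03 -4.18000e-01]
 [ 0.00000e+00  0.00000e+00  0.00000e+00  1.00000e+00]]
[[[-0.083, 0.001, 0.001], [0.0027, 0.0412, -0.0008], -1], [[-0.165, 0.001, 0.001], [0.0055, 0.0824, -0.0016], -1], [[-0.248, 0.001, 0.001], [0.0082, 0.1236, -0.0024], -1], [[-0.331, 0.001, 0.001], [0.0109, 0.1648, -0.0032], -1], [[-0.413, 0.001, 0.001], [0.0136, 0.206, -0.004], -1], [[-0.496, 0.001, 0.001], [0.0164, 0.2472, -0.0048], -1], [[-0.578, 0.001, 0.001], [0.0191, 0.2884, -0.0056], -1], [[-0.661, 0.0, 0.001], [0.0218, 0.3296, -0.0064], -1], [[-0.744, 0.0, 0.001], [0.0245, 0.3708, -0.0072], -1], [[-0.826, 0.0, 0.001], [0.0273, 0.412, -0.008], -1], [[-0.909, 0.0, 0.001], [0.03, 0.4532, -0.0088], -1], [[-0.909, 0.0, 0.001], [0.03, 0.4532, -0.0088], -1]]
```

>>> apply_moves:
  deltas:
    - [[-0.083, 0.001, 0.001], [0.003, 0.041, -0.001], -1]
    - [[-0.165, 0.001, 0.001], [0.005, 0.082, -0.002], -1]
    - [[-0.248, 0.001, 0.001], [0.008, 0.124, -0.002], -1]
    - [[-0.331, 0.001, 0.001], [0.011, 0.165, -0.003], -1]
    - [[-0.413, 0.001, 0.001], [0.014, 0.206, -0.004], -1]
    - [[-0.496, 0.001, 0.001], [0.016, 0.247, -0.005], -1]
    - [[-0.578, 0.001, 0.001], [0.019, 0.288, -0.006], -1]
    - [[-0.661, 0, 0.001], [0.022, 0.33, -0.006], -1]
    - [[-0.744, 0, 0.001], [0.025, 0.371, -0.007], -1]
    - [[-0.826, 0, 0.001], [0.027, 0.412, -0.008], -1]
    - [[-0.909, 0, 0.001], [0.03, 0.453, -0.009], -1]
    - [[-0.909, 0, 0.001], [0.03, 0.453, -0.009], -1]

```text
time_s: 3.35
tcp_pos: [539.3, 117.2, 269.8]
eef_rot: [0.67, -0.227, 0.669, 0.229]
force: [-1.2, -0.6, 0.8]
finger_gap: 86.9
```

```bash
python3 - <<'E'
from h import *
o=manip.get_obs();print(o['tcp_pos'],yawof(o),o['joints'].round(2),o['force'])
im,d=capture('wrist'); save('w1',im); np.save('w1.npy',d)
for th in ['lamp','lock_ring','bar_tip','focus_mark','index','lens','focus_ring','lock_seat']:
    r=models.mark_of(th,'wrist'); print(th,[(np.round(x['location'],1).tolist(),round(x['p'],2)) for x in r[:2]])
np.save('w1o.npy',np.array([o],dtype=object),allow_pickle=True)
E
```

```text
[539.27279315 117.17692307 269.78683814] 2.227292727631765 [ 0.44  0.25 -0.86  1.56  0.19  1.42  0.22] [-1.24138965 -0.57229482  0.84993763]
lamp [([510.3, 152.0, 13.3], 0.94)]
lock_ring [([423.8, 232.0, 10.1], 0.28)]
bar_tip [([551.8, 101.0, 122.8], 0.73)]
focus_mark [([518.2, 171.9, 155.0], 0.59)]
index [([531.0, 154.4, 151.1], 0.56), ([515.2, 172.9, 154.2], 0.33)]
lens [([509.5, 146.8, 152.9], 0.94)]
focus_ring []
lock_seat [([507.4, 150.0, 124.2], 0.76)]
```

View pics/w1.png

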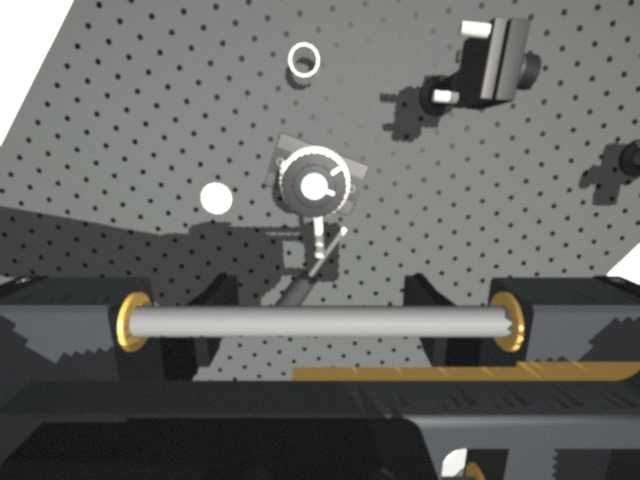

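```bash
python3 - <<'E'
from h import *
im=cv2.imread('pics/w1.png'); c=cv2.resize(im[135:275,240:400],None,fx=5,fy=5,interpolation=cv2.INTER_CUBIC)[:600]
c=cv2.resize(im[140:260,240:400],(800,600),interpolation=cv2.INTER_CUBIC); cv2.imwrite('pics/w1c.png',c)
o=np.load('w1o.npy',allow_pickle=True)[0]; e=ext('wrist',o); P=cloud(np.load('w1.npy'),e)
m=(np.hypot(P[...,0]-510,P[...,1]-151)<90)&(np.load('w1.npy')>0)
z=P[...,2]
print('board',np.median(z[m&(z<25)]))
print(np.histogram(z[m],bins=np.arange(0,180,4)))
for lo,hi in [(148,157),(118,132)]:
    q=P[m&(z>lo)&(z<hi)]; print(lo,len(q),q.mean(0),q.min(0),q.max(0))
b=P[m&(z>115)&(z<130)&(np.hypot(P[...,0]-510,P[...,1]-151)>36)]
print('bar',len(b),b.mean(0),b[:,2].max(), np.linalg.svd(b[:,:2]-b[:,:2].mean(0))[2][0])
E
```

```text
board 12.666419778749912
(array([   0,    0, 3003, 8538,    4, 1596,  185,  131,    0,    0,    0,
          0,    0,    0,    0,    0,    0,    0,    0,    0,    1,    5,
         24,    0,    0,    0,    0,    0,    0,    3,   71,  618,  231,
          0,    2,    2,    3,    3, 1642, 1683,    0,    0,    0,    0]), array([  0,   4,   8,  12,  16,  20,  24,  28,  32,  36,  40,  44,  48,
        52,  56,  60,  64,  68,  72,  76,  80,  84,  88,  92,  96, 100,
       104, 108, 112, 116, 120, 124, 128, 132, 136, 140, 144, 148, 152,
       156, 160, 164, 168, 172, 176]))
148 2478 [506.69598753 151.06295243 155.56717639] [480.99963643 124.21271536 149.12918793] [533.45670104 176.73184499 156.99880502]
118 923 [516.01287453 144.11815932 126.72050376] [476.37103563  96.24977633 118.81836455] [556.4458164  181.52120303 130.0479554 ]
bar 305 [543.28281987 110.61615081 125.19835278] 128.32674485949002 [ 0.6744783  -0.73829467]
```

View pics/w1c.png

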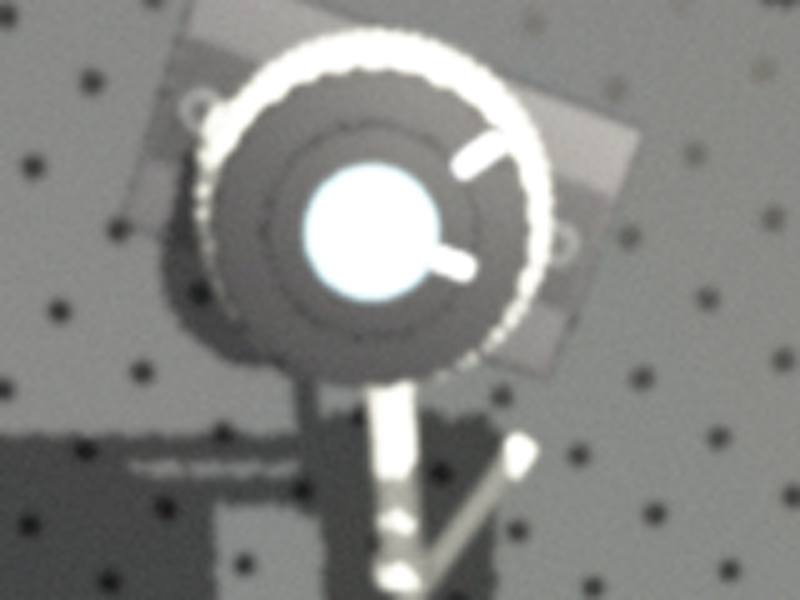

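```bash
cat >> h.py <<'E'
def c2p(x,y): return (240+(x+.5)/5-.5,140+(y+.5)/5-.5)
E
python3 - <<'E'
from h import *
o=np.load('w1o.npy',allow_pickle=True)[0]; e=ext('wrist',o); B=12.7
ax=plane(c2p(372.5,227.5),B+141,e); gl=plane(c2p(372,232),B+143.5,e); print('axis',ax,gl)
for r,z in((26,141),(17,144.5),(30.5,114)):
  a=np.linspace(0,2*np.pi,9); q=proj(np.c_[ax[0]+r*np.cos(a),ax[1]+r*np.sin(a),np.full(9,B+z)],e); print(r,((q-[240,140])*5).round().tolist())
i=plane(c2p(475,270),B+144.5,e); i0=plane(c2p(440,256),B+144.5,e)
print('index',i,np.arctan2(*(i-ax)[1::-1]), np.arctan2(*(i-i0)[1::-1]))
f=plane(c2p(505,139),B+141,e); f0=plane(c2p(458,170),B+141,e)
print('focus',f,f0,[np.hypot(*(v-ax)[:2]) for v in (f,f0)],np.arctan2(*(f-ax)[1::-1]),np.arctan2(*(f0-ax)[1::-1]),np.arctan2(*(f-f0)[1::-1]))
b=plane(c2p(391,430),B+111,e); b2=plane(c2p(398,590),B+111,e)
print('bar',b,b2,[np.hypot(*(v-ax)[:2]) for v in (b,b2)],np.arctan2(*(b2-ax)[1::-1]),np.arctan2(*(b2-b)[1::-1]))
E
```

```text
axis [507.08653446 150.63735808 153.7       ] [507.34310039 150.23493834 156.2       ]
26 [[497.0, 324.0], [531.0, 204.0], [471.0, 93.0], [348.0, 59.0], [240.0, 124.0], [211.0, 247.0], [274.0, 353.0], [392.0, 384.0], [497.0, 324.0]]
17 [[455.0, 293.0], [477.0, 214.0], [436.0, 141.0], [356.0, 118.0], [284.0, 161.0], [264.0, 242.0], [306.0, 312.0], [384.0, 333.0], [455.0, 293.0]]
30.5 [[508.0, 316.0], [545.0, 188.0], [480.0, 69.0], [349.0, 33.0], [233.0, 102.0], [202.0, 234.0], [270.0, 347.0], [395.0, 380.0], [508.0, 316.0]]
index [523.96319484 155.57068187 157.2       ] 0.2843927541797652 0.2783505442494384
focus [515.30134641 174.4867347  153.7       ] [512.37465545 166.14801778 153.7       ] [np.float64(25.224509913912073), np.float64(16.387336207496258)] 1.2390783251792483 1.2422202787674697 1.2332521285976177
bar [533.50353817 120.83395172 123.7       ] [553.35908655  97.12691119 123.7       ] [np.float64(39.82588499884794), np.float64(70.74261094940977)] -0.8578076989231889 -0.8735817072928886
```

```bash
cat >> h.py <<'E'
AX=np.array([507.2,150.4]); B=12.7
def barpose(phi,z,r=50):  # phi = direction axis->tool ; tool y inward
    return (np.array([AX[0]+r*np.cos(phi),AX[1]+r*np.sin(phi),z]),phi+np.pi)
def phi_of(o): d=np.array(o['tcp_pos'])[:2]-AX; return np.arctan2(d[1],d[0]),np.hypot(*d)
E
python3 - <<'E'
from h import *
L=[barpose(-.865,z) for z in (230,190,170,150,150,130,112,112)]
rows(L,.54)
E
```

```text
[[[-0.062, 0.0, 0.001], [0.0402, 0.0022, 0.0012], 0.54], [[-0.062, 0.0, 0.001], [0.0802, 0.0022, 0.0011], 0.54], [[-0.062, 0.0, 0.001], [0.1002, 0.0022, 0.0011], 0.54], [[-0.062, 0.0, 0.001], [0.1202, 0.0022, 0.0011], 0.54], [[-0.062, 0.0, 0.001], [0.1202, 0.0022, 0.0011], 0.54], [[-0.062, 0.0, 0.001], [0.1402, 0.0022, 0.0011], 0.54], [[-0.062, 0.0, 0.001], [0.1582, 0.0023, 0.0011], 0.54], [[-0.062, 0.0, 0.001], [0.1582, 0.0023, 0.0011], 0.54]]
```

>>> apply_moves:
  deltas:
    - [[-0.06, 0, 0.001], [0.04, 0.002, 0.001], 0.54]
    - [[-0.062, 0, 0.001], [0.08, 0.002, 0.001], 0.54]
    - [[-0.062, 0, 0.001], [0.11, 0.002, 0.001], 0.54]
    - [[-0.062, 0, 0.001], [0.12, 0.002, 0.001], 0.54]
    - [[-0.062, 0, 0.001], [0.12, 0.002, 0.001], 0.54]
  force: 20

```text
time_s: 4.3
tcp_pos: [539.2, 111.7, 149.6]
eef_rot: [0.663, -0.244, 0.664, 0.245]
force: [0.3, 0.1, 1.4]
finger_gap: 54.6
```

```bash
python3 - <<'E'
from h import *
o=manip.get_obs();print(o['tcp_pos'],yawof(o),phi_of(o),o['finger_gap'],o['force'],o['wrist_torque'])
im,d=capture('wrist'); save('w2',im)
rows([barpose(-.865,z) for z in (135,120,112)],.54)
E
```

```text
[539.21636125 111.65408865 149.55105364] 2.2764221910034674 (np.float64(-0.8802138260523958), np.float64(50.26224263131936)) 54.62309637486551 [0.29845721 0.08462388 1.41381799] [ 0.02966533 -0.12181334 -0.0227452 ]
[[[0.0, 0.001, -0.0], [0.016, 0.0004, -0.0001], 0.54], [[0.0, 0.001, -0.0], [0.031, 0.0004, -0.0001], 0.54], [[0.0, 0.001, -0.0], [0.039, 0.0004, -0.0001], 0.54]]
```

View pics/w2.png

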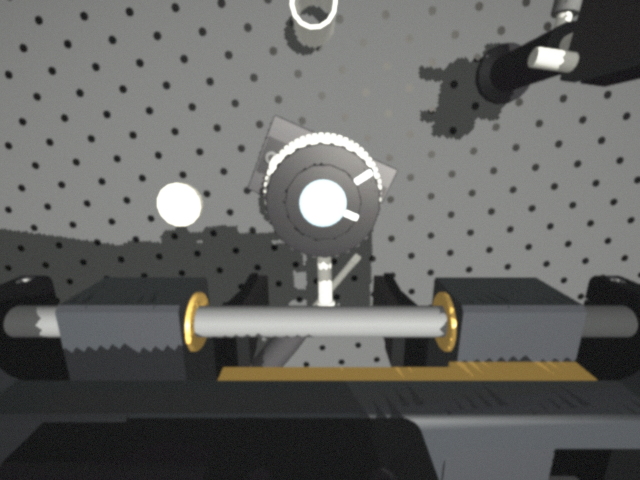

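>>> apply_moves:
  deltas:
    - [[0, 0.001, 0], [0.016, 0, 0], 0.54]
    - [[0, 0.001, 0], [0.031, 0, 0], 0.54]
    - [[0, 0.001, 0], [0.038, 0, 0], 0.54]
    - [[0, 0.001, 0], [0.038, 0, 0], 0.54]
    - [[0, 0.001, 0], [0.038, 0, 0], 0.54]
    - [[0, 0.001, 0], [0.038, 0, 0], 0.54]
    - [[0, 0.001, 0], [0.038, 0, 0], 0.54]

```text
time_s: 5.05
tcp_pos: [540.3, 112.2, 113.5]
eef_rot: [0.664, -0.244, 0.663, 0.244]
force: [0.8, 0.2, 0.3]
finger_gap: 20.6
```

```bash
python3 - <<'E'
from h import *
o=manip.get_obs();print(o['tcp_pos'],yawof(o),phi_of(o),o['finger_gap'],o['force'],o['wrist_torque'])
im,d=capture('wrist'); save('w3',im)
rows([barpose(-.875-.08*i,112-max(0,.08*i-.15)*2.9) for i in range(1,9)],.54)
E
```

```text
[540.3021071  112.17237303 113.469559  ] 2.2765318895210958 (np.float64(-0.8571315784376665), np.float64(50.56778577348701)) 20.55757994215482 [0.81999367 0.19409357 0.30946561] [ 0.03369311 -0.11348363 -0.00818485]
[[[0.09, 0.0, 0.0], [0.0014, 0.0008, -0.0048], 0.54], [[0.17, 0.0, 0.0], [0.0014, 0.0013, -0.0088], 0.54], [[0.25, 0.0, 0.0], [0.0017, 0.0022, -0.0127], 0.54], [[0.33, 0.0, 0.0], [0.0019, 0.0033, -0.0165], 0.54], [[0.41, 0.0, 0.0], [0.0021, 0.0047, -0.0203], 0.54], [[0.49, 0.0, 0.0], [0.0023, 0.0065, -0.0239], 0.54], [[0.57, 0.0, 0.0], [0.0026, 0.0085, -0.0273], 0.54], [[0.65, 0.0, 0.0], [0.0028, 0.0108, -0.0306], 0.54]]
```

View pics/w3.png

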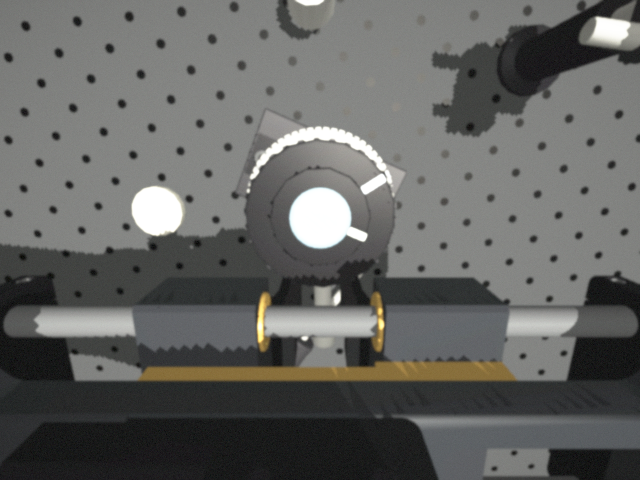

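>>> apply_moves:
  deltas:
    - [[0.09, 0, 0], [0.001, 0.001, -0.005], 0.54]
    - [[0.17, 0, 0], [0.001, 0.001, -0.009], 0.54]
    - [[0.25, 0, 0], [0.002, 0.002, -0.013], 0.54]
    - [[0.33, 0, 0], [0.002, 0.003, -0.0165], 0.54]
    - [[0.41, 0, 0], [0.002, 0.005, -0.02], 0.54]
    - [[0.49, 0, 0], [0.002, 0.0065, -0.024], 0.54]
    - [[0.57, 0, 0], [0.003, 0.0085, -0.027], 0.54]
    - [[0.65, 0, 0], [0.003, 0.011, -0.0305], 0.54]

```text
time_s: 5.9
tcp_pos: [512.0, 101.3, 111.7]
eef_rot: [0.709, -0.018, 0.705, 0.019]
force: [6.8, 1.3, 0.7]
finger_gap: 19.9
```

```bash
python3 - <<'E'
from h import *
o=manip.get_obs();print(o['tcp_pos'],yawof(o),phi_of(o),o['finger_gap'],o['force'],o['wrist_torque'],o['joints'].round(2))
im,d=capture('wrist'); save('w4',im)
p=-1.515
rows([barpose(p-.1*i,111-.29*i) for i in range(1,12)],.54)
E
```

```text
[511.95515354 101.33170641 111.67214895] 1.6233531922693814 (np.float64(-1.4741891131634286), np.float64(49.29816346245142)) 19.90295449698602 [6.80402331 1.3316197  0.73504994] [ 0.2601691  -1.45657521  0.00298391] [ 0.36  0.29 -0.73  1.85  0.22  1.08 -0.4 ]
[[[0.092, 0.004, -0.001], [0.0008, -0.0004, -0.006], 0.54], [[0.192, 0.004, -0.001], [0.0011, 0.0003, -0.011], 0.54], [[0.292, 0.004, -0.001], [0.0013, 0.0015, -0.0158], 0.54], [[0.392, 0.004, -0.001], [0.0016, 0.0032, -0.0205], 0.54], [[0.492, 0.004, -0.002], [0.0019, 0.0053, -0.025], 0.54], [[0.592, 0.004, -0.002], [0.0021, 0.0079, -0.0293], 0.54], [[0.692, 0.004, -0.002], [0.0024, 0.0109, -0.0333], 0.54], [[0.792, 0.004, -0.002], [0.0027, 0.0143, -0.037], 0.54], [[0.892, 0.003, -0.002], [0.003, 0.018, -0.0403], 0.54], [[0.992, 0.003, -0.003], [0.0033, 0.022, -0.0433], 0.54], [[1.092, 0.003, -0.003], [0.0035, 0.0264, -0.0458], 0.54]]
```

View pics/w4.png

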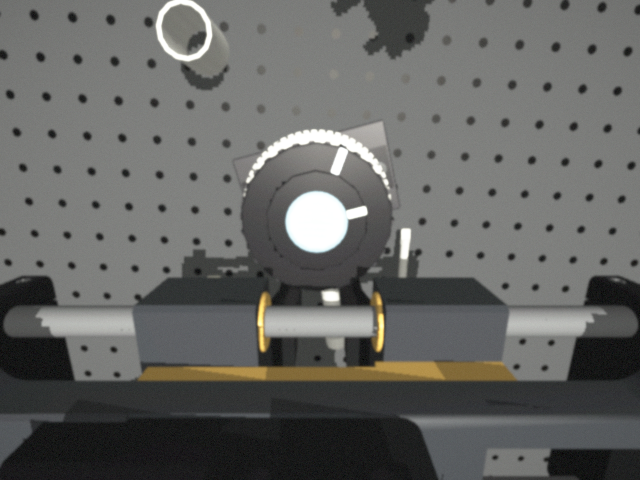

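>>> apply_moves:
  deltas:
    - [[0.092, 0.004, -0.001], [0.001, 0, -0.006], 0.54]
    - [[0.192, 0.004, -0.001], [0.001, 0, -0.011], 0.54]
    - [[0.292, 0.004, -0.001], [0.001, 0.0015, -0.016], 0.54]
    - [[0.392, 0.004, -0.001], [0.0015, 0.003, -0.0205], 0.54]
    - [[0.492, 0.004, -0.002], [0.002, 0.005, -0.025], 0.54]
    - [[0.592, 0.004, -0.002], [0.002, 0.008, -0.029], 0.54]
    - [[0.692, 0.004, -0.002], [0.0025, 0.011, -0.033], 0.54]
    - [[0.792, 0.004, -0.002], [0.0025, 0.0145, -0.037], 0.54]
    - [[0.892, 0.003, -0.002], [0.003, 0.018, -0.0405], 0.54]
    - [[0.992, 0.003, -0.003], [0.0035, 0.022, -0.0435], 0.54]
    - [[1.092, 0.003, -0.003], [0.0035, 0.0265, -0.046], 0.54]

```text
time_s: 7.05
tcp_pos: [464.3, 125.3, 108.3]
eef_rot: [0.613, 0.354, 0.612, -0.354]
force: [2.3, -1.2, -0.5]
finger_gap: 20.0
```

```bash
python3 - <<'E'
from h import *
o=manip.get_obs();print(o['tcp_pos'],yawof(o),phi_of(o),o['finger_gap'],o['force'],o['wrist_torque'],o['joints'].round(2))
im,d=capture('wrist'); save('w5',im)
p=-2.6
L=[barpose(p-.08*i,107.5) for i in range(1,3)]
rows(L,.54)
E
```

```text
[464.32510584 125.32246633 108.3139805 ] 0.5234423423756722 (np.float64(-2.6123499500048366), np.float64(49.67030545671641)) 20.007259598184593 [ 2.29533062 -1.22684868 -0.48740535] [-0.30738239 -0.56230286  0.01320761] [ 0.23  0.18 -0.63  1.95  0.12  1.05 -1.5 ]
[[[0.057, 0.001, -0.001], [0.0008, -0.0002, -0.0024], 0.54], [[0.137, 0.001, -0.001], [0.0008, 0.0002, -0.0064], 0.54]]
```

View pics/w5.png

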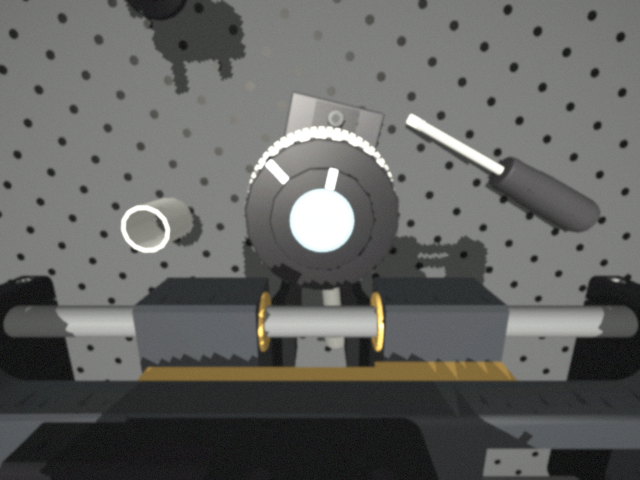

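>>> apply_moves:
  deltas:
    - [[0.057, 0, 0], [0.001, 0, -0.0025], 0.54]
    - [[0.137, 0, 0], [0.001, 0, -0.0065], 0.54]
    - [[0.2, 0, 0], [0.001, 0.001, -0.01], 0.54]
    - [[0.2, 0, 0], [0.001, 0.001, -0.01], 0.54]
    - [[0.1, 0, 0], [0.001, 0, -0.003], 0.54]
    - [[0.1, 0, 0], [-0.03, 0, -0.003], 0.54]
    - [[0.1, 0, 0], [-0.075, 0, -0.003], -1]
    - [[0.1, 0, 0], [-0.11, 0, -0.003], -1]

```text
time_s: 7.9
tcp_pos: [462.2, 128.9, 220.4]
eef_rot: [0.594, 0.384, 0.593, -0.384]
force: [0.6, 0.4, -0.2]
finger_gap: 29.2
```

```bash
python3 - <<'E'
from h import *
o=manip.get_obs();p=np.array(o['tcp_pos']);y=yawof(o);print(p,y,phi_of(o),o['finger_gap'],o['force'],o['wrist_torque'],o['joints'].round(2))
im,d=capture('wrist'); save('w6',im);np.save('w6.npy',d);np.save('w6o.npy',np.array([o],dtype=object),allow_pickle=True)
E
```

```text
[462.15347833 128.8607682  220.38160237] 0.4227785035915498 (np.float64(-2.695573048750277), np.float64(49.9312289198271)) 29.203227257015712 [ 0.6109025   0.4161634  -0.21751314] [-0.04812267 -0.0818468   0.03649087] [ 0.25  0.06 -0.63  1.82  0.03  1.28 -1.54]
```

View pics/w6.png

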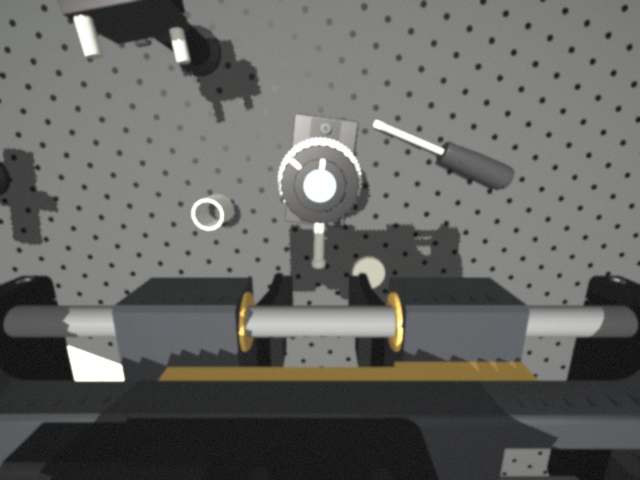

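```bash
python3 - <<'E'
from h import *
im=cv2.imread('pics/w6.png'); cv2.imwrite('pics/w6c.png',cv2.resize(im[130:250,240:400],(800,600),interpolation=cv2.INTER_CUBIC))
o=np.load('w6o.npy',allow_pickle=True)[0]; e=ext('wrist',o)
for r,z in((26,141),(17,144.5)):
  a=np.linspace(0,2*np.pi,13); q=proj(np.c_[AX[0]+r*np.cos(a),AX[1]+r*np.sin(a),np.full(13,B+z)],e); q=(q-[240,130]+.5)*5-.5;print(r,q.min(0),q.max(0),q.mean(0))
E
```

```text
26 [200.33785218  71.60264782] [594.58807025 470.15761512] [403.26124692 259.71632297]
17 [266.09772858 144.71226271] [527.92018029 409.14741223] [400.95670559 268.87874725]
```

View pics/w6c.png

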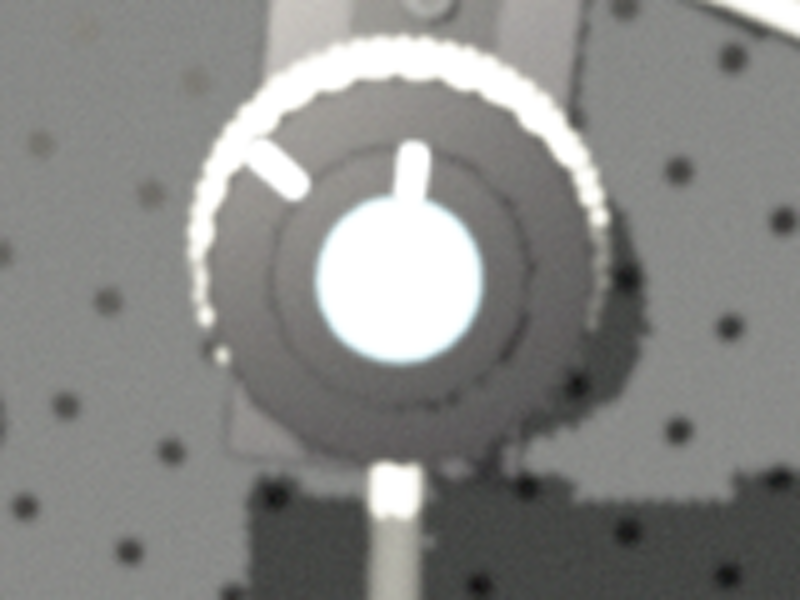

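```bash
python3 - <<'E'
from h import *
o=manip.get_obs();p=np.array(o['tcp_pos']);y=yawof(o)
g=np.array([*AX,200]);n=6
L=[(p+(g-p)*i/n,y+(1.2-y)*i/n) for i in range(1,n+1)]+[(np.array([*AX,z]),1.2) for z in (185,185,165,150,140,140)]
rows(L,-1)
E
```

```text
[[[-0.13, 0.003, -0.008], [0.0044, 0.0079, -0.0002], -1], [[-0.259, 0.004, -0.008], [0.0087, 0.0158, -0.0004], -1], [[-0.389, 0.004, -0.008], [0.0131, 0.0236, -0.0007], -1], [[-0.518, 0.005, -0.008], [0.0174, 0.0315, -0.0009], -1], [[-0.648, 0.005, -0.007], [0.0218, 0.0394, -0.0011], -1], [[-0.777, 0.006, -0.007], [0.0262, 0.0473, -0.0013], -1], [[-0.777, 0.006, -0.007], [0.0412, 0.0472, -0.0014], -1], [[-0.777, 0.006, -0.007], [0.0412, 0.0472, -0.0014], -1], [[-0.777, 0.006, -0.007], [0.0612, 0.047, -0.0014], -1], [[-0.777, 0.006, -0.007], [0.0762, 0.0469, -0.0015], -1], [[-0.777, 0.006, -0.007], [0.0862, 0.0468, -0.0015], -1], [[-0.777, 0.006, -0.007], [0.0862, 0.0468, -0.0015], -1]]
```

>>> apply_moves:
  deltas:
    - [[-0.13, 0.003, -0.008], [0.004, 0.008, 0], -1]
    - [[-0.26, 0.004, -0.008], [0.009, 0.016, 0], -1]
    - [[-0.39, 0.004, -0.008], [0.013, 0.024, -0.001], -1]
    - [[-0.52, 0.005, -0.008], [0.0175, 0.0315, -0.001], -1]
    - [[-0.65, 0.005, -0.007], [0.022, 0.0395, -0.001], -1]
    - [[-0.777, 0.006, -0.007], [0.026, 0.0473, -0.0013], -1]
    - [[-0.777, 0.006, -0.007], [0.041, 0.0472, -0.0014], -1]
    - [[-0.777, 0.006, -0.007], [0.041, 0.0472, -0.0014], -1]

```text
time_s: 8.75
tcp_pos: [505.9, 149.8, 182.6]
eef_rot: [0.694, 0.131, 0.696, -0.131]
force: [0.2, -0.1, -0.0]
finger_gap: 86.1
```

```bash
python3 - <<'E'
from h import *
o=manip.get_obs();p=np.array(o['tcp_pos']);y=yawof(o);print(p,y,o['finger_gap'],o['joints'].round(2))
im,d=capture('wrist'); save('w7',im)
rows([(np.array([*AX,z]),1.2) for z in (165,150,140,138,138)],-1)
E
```

```text
[505.88057553 149.83428757 182.62099012] 1.198012601641678 86.09404284865896 [ 0.23  0.22 -0.68  1.75  0.14  1.23 -0.86]
[[[-0.002, -0.003, 0.001], [0.0187, 0.0008, 0.0008], -1], [[-0.002, -0.003, 0.001], [0.0337, 0.0008, 0.0009], -1], [[-0.002, -0.003, 0.001], [0.0437, 0.0009, 0.0009], -1], [[-0.002, -0.003, 0.001], [0.0457, 0.0009, 0.0009], -1], [[-0.002, -0.003, 0.001], [0.0457, 0.0009, 0.0009], -1]]
```

View pics/w7.png

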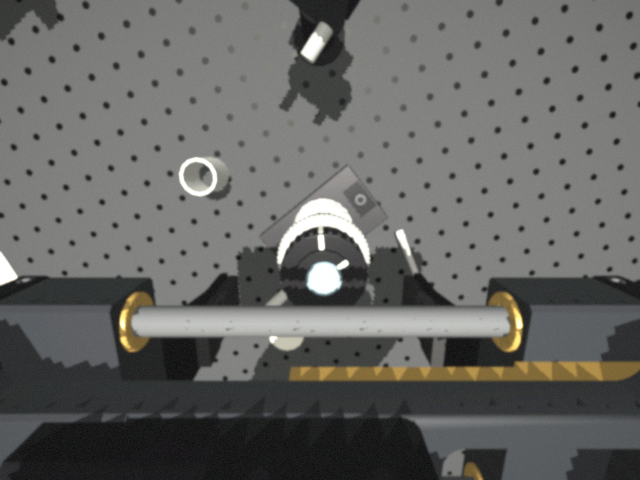

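>>> apply_moves:
  deltas:
    - [[0, -0.003, 0.001], [0.019, 0.001, 0.001], -1]
    - [[0, -0.003, 0.001], [0.034, 0.001, 0.001], -1]
    - [[0, -0.003, 0.001], [0.044, 0.001, 0.001], -1]
    - [[0, -0.003, 0.001], [0.0455, 0.001, 0.001], 0.2]
    - [[0, -0.003, 0.001], [0.0455, 0.001, 0.001], 0.2]
    - [[0, -0.003, 0.001], [0.0455, 0.001, 0.001], 0.2]
    - [[0, -0.003, 0.001], [0.0455, 0.001, 0.001], 0.36]
    - [[0, -0.003, 0.001], [0.0455, 0.001, 0.001], 0.36]
  force: 12

```text
time_s: 9.6
tcp_pos: [507.6, 150.6, 138.6]
eef_rot: [0.695, 0.131, 0.694, -0.131]
force: [-0.6, 0.3, 0.4]
finger_gap: 54.9
```

```bash
python3 - <<'E'
from h import *
o=manip.get_obs();p=np.array(o['tcp_pos']);y=yawof(o);print(p,y,o['finger_gap'],o['force'],o['wrist_torque'])
im,d=capture('wrist'); save('w8',im)
E
```

```text
[507.57152881 150.60287805 138.64960434] 1.1977258497783687 54.89260046488319 [-0.63140844  0.28676256  0.3644016 ] [-0.03673453 -0.10909474 -0.02016761]
```

View pics/w8.png

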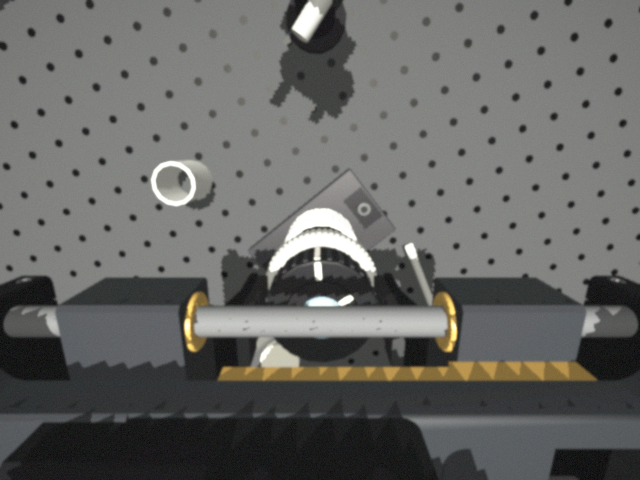

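>>> apply_moves:
  deltas:
    - [[0, 0, 0], [0, 0, 0], 1]
    - [[0, 0, 0], [0, 0, 0], 1]
    - [[0, 0, 0], [0, 0, 0], 1]
    - [[0.1, 0, 0], [0, 0, 0], 1]
    - [[0.2, 0, 0], [0, 0, 0], 1]
  force: 12

```text
time_s: 10.15
tcp_pos: [508.1, 150.3, 138.6]
eef_rot: [0.679, 0.201, 0.677, -0.201]
force: [1.3, -0.4, -2.2]
finger_gap: 52.2
```

```bash
python3 - <<'E'
from h import *
o=manip.get_obs();p=np.array(o['tcp_pos']);y=yawof(o);print(p,y,o['finger_gap'],o['force'],o['wrist_torque'])
im,d=capture('wrist'); save('w9',im[200:360,220:420].repeat(3,0).repeat(3,1))
E
```

```text
[508.08176625 150.3418993  138.62456382] 0.9936778169847572 52.19541172124436 [ 1.26121722 -0.39702339 -2.17046702] [ 0.0007343  -0.361252    0.03766333]
```

View pics/w9.png

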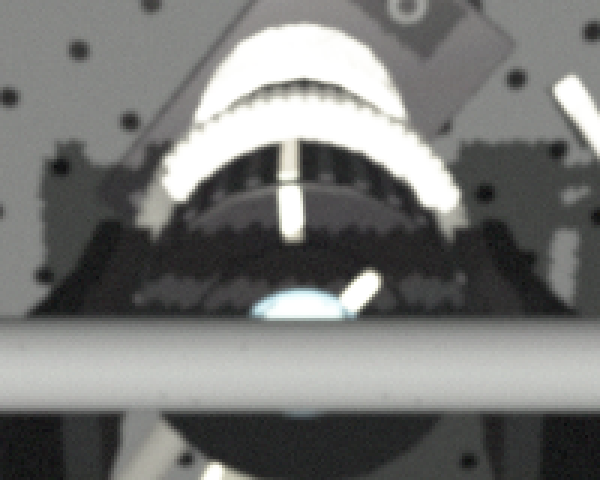

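>>> apply_moves:
  deltas:
    - [[0.12, 0, 0], [0, 0, 0], 1]
    - [[0.24, 0, 0], [0, 0, 0], 1]
    - [[0.36, 0, 0], [0, 0, 0], 1]
    - [[0.48, 0, 0], [0, 0, 0], 1]
    - [[0.6, 0, 0], [0, 0, 0], 1]
    - [[0.7, 0, 0], [0, 0, 0], 1]
    - [[0.753, 0, 0], [0, 0, 0], 1]
    - [[0.753, 0, 0], [0, 0, 0], 1]

```text
time_s: 11.0
tcp_pos: [508.2, 150.2, 138.6]
eef_rot: [0.556, 0.438, 0.554, -0.438]
force: [2.6, -1.0, -1.6]
finger_gap: 51.4
```

```bash
python3 - <<'E'
from h import *
o=manip.get_obs();p=np.array(o['tcp_pos']);y=yawof(o);print(p,y,o['finger_gap'],o['force'],o['wrist_torque'],o['joints'].round(2))
im,d=capture('wrist'); save('w10',im[200:360,220:420].repeat(3,0).repeat(3,1))
E
```

```text
[508.19372681 150.15668804 138.62503081] 0.23517313224680514 51.40774142056102 [ 2.61631459 -0.97600325 -1.5979037 ] [-0.10655148 -0.4815526  -0.04343218] [ 0.11  0.24 -0.55  1.8   0.14  1.13 -1.82]
```

View pics/w10.png

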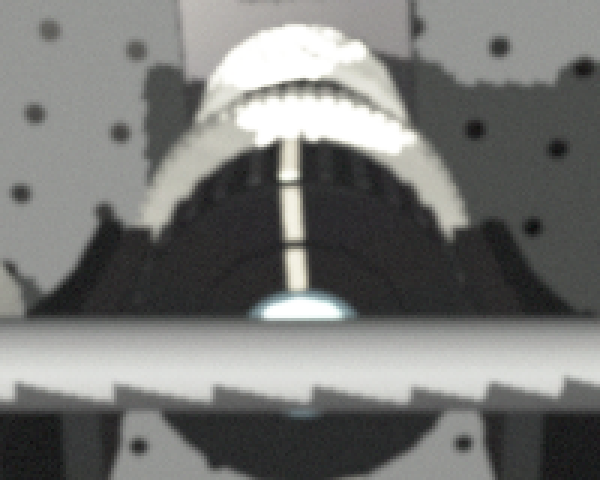

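>>> apply_moves:
  deltas:
    - [[0, 0, 0], [0, 0, 0], 0.3]
    - [[0, 0, 0], [0, 0, 0], 0.2]
    - [[0, 0, 0], [0, 0, 0], 0]
    - [[0, 0, 0], [0, 0, 0], -0.2]
    - [[0, 0, 0], [-0.01, 0, 0], -0.3]
    - [[0, 0, 0], [-0.045, 0, 0], -0.3]
    - [[0, 0, 0], [-0.08, -0.02, 0], -0.3]
    - [[0, 0, 0], [-0.08, -0.05, 0], 0.54]
    - [[0, 0, 0], [-0.08, -0.05, 0], 0.54]

```text
time_s: 11.95
tcp_pos: [457.6, 138.6, 220.4]
eef_rot: [0.557, 0.438, 0.554, -0.437]
force: [0.8, -0.6, 0.4]
finger_gap: 47.4
```

```bash
python3 - <<'E'
from h import *
o=manip.get_obs();p=np.array(o['tcp_pos']);y=yawof(o);print(p,y,phi_of(o),o['finger_gap'],o['force'],o['wrist_torque'],o['joints'].round(2))
im,d=capture('wrist'); save('w11',im)
cv2.imwrite('pics/w11c.png',cv2.resize(cv2.imread('pics/w11.png')[130:250,240:400],(800,600),interpolation=cv2.INTER_CUBIC))
np.save('w11o.npy',np.array([o],dtype=object),allow_pickle=True)
E
```

```text
[457.64371206 138.58899889 220.44388487] 0.23786635661518737 (np.float64(-2.9076225242349216), np.float64(50.94433649897496)) 47.40362675009078 [ 0.79756168 -0.61829682  0.40615381] [ 0.02938739 -0.04312136 -0.02411865] [ 0.17  0.04 -0.57  1.83  0.03  1.27 -1.74]
```

View pics/w11.png

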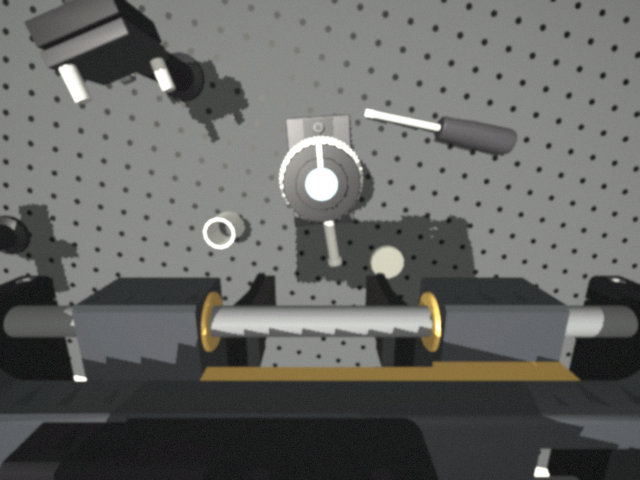

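View pics/w11c.png

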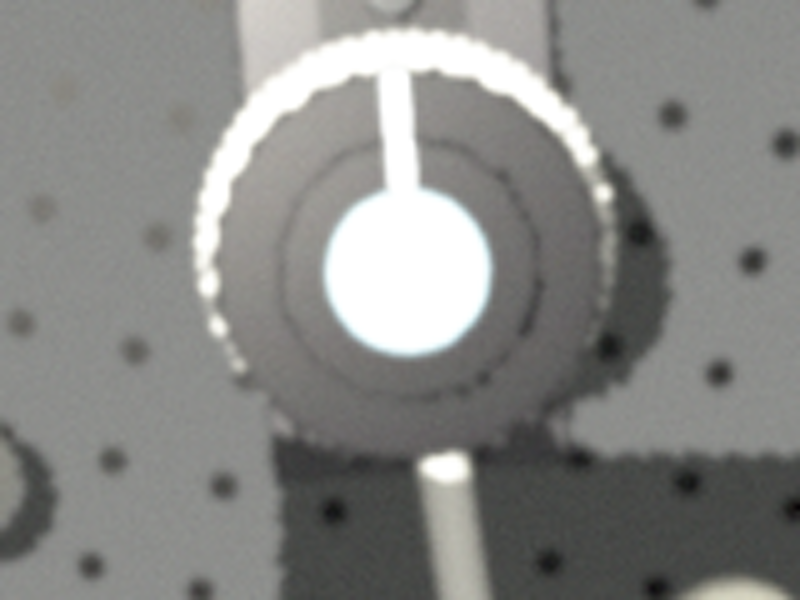

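```bash
python3 - <<'E'
from h import *
o=np.load('w11o.npy',allow_pickle=True)[0]; e=ext('wrist',o)
f=lambda x,y:(240+(x+.5)/5-.5,130+(y+.5)/5-.5)
b=plane(f(446,475),B+107,e); b2=plane(f(466,595),B+107,e); tip=plane((335.5,264),B+108,e)
for v in (b,b2,tip): print(v,np.hypot(*(v[:2]-AX)),np.arctan2(*(v[:2]-AX)[::-1]))
m=plane(f(394,80),B+141,e); n=plane(f(399,130),B+141,e); i=plane(f(400,150),B+144.5,e)
for v in (m,n,i): print(v,np.hypot(*(v[:2]-AX)),np.arctan2(*(v[:2]-AX)[::-1]))
o=manip.get_obs();p=np.array(o['tcp_pos']);y=yawof(o)
E
```

```text
[474.93420542 135.98169691 119.7       ] 35.340755000663336 -2.7213527584501658
[456.7409169  128.16176133 119.7       ] 55.14216469111663 -2.7264841894552747
[445.03440764 123.00589141 120.7       ] 67.93377701076385 -2.7265300190422
[530.08675867 157.48438706 153.7       ] 23.95813562335164 0.30018673446832816
[524.2398097  155.41629287 153.7       ] 17.76283504734658 0.28629902945188773
[521.91438667 154.72070738 157.2       ] 15.33563456017084 0.2856101951393017
```

```bash
python3 - <<'E'
from h import *
rows([barpose(-2.724,z) for z in (190,160,140,125,112,107.5,107.5)],.54)
E
```

```text
[[[-0.18, 0.003, -0.004], [0.03, 0.0005, 0.0087], 0.54], [[-0.18, 0.003, -0.004], [0.06, 0.0004, 0.0086], 0.54], [[-0.18, 0.003, -0.004], [0.08, 0.0004, 0.0085], 0.54], [[-0.18, 0.003, -0.004], [0.095, 0.0003, 0.0085], 0.54], [[-0.18, 0.003, -0.004], [0.108, 0.0002, 0.0085], 0.54], [[-0.18, 0.003, -0.004], [0.1125, 0.0002, 0.0085], 0.54], [[-0.18, 0.003, -0.004], [0.1125, 0.0002, 0.0085], 0.54]]
```

>>> apply_moves:
  deltas:
    - [[-0.1, 0.003, -0.004], [0.02, 0, 0.0085], 0.54]
    - [[-0.18, 0.003, -0.004], [0.05, 0, 0.0085], 0.54]
    - [[-0.18, 0.003, -0.004], [0.07, 0, 0.0085], 0.54]
    - [[-0.18, 0.003, -0.004], [0.08, 0, 0.0085], 0.54]
    - [[-0.18, 0.003, -0.004], [0.095, 0, 0.0085], 0.54]
    - [[-0.18, 0.003, -0.004], [0.11, 0, 0.0085], 0.54]
    - [[-0.18, 0.003, -0.004], [0.1125, 0, 0.0085], 0.54]
    - [[-0.18, 0.003, -0.004], [0.1125, 0, 0.0085], 0.54]

```text
time_s: 12.8
tcp_pos: [461.5, 130.3, 107.7]
eef_rot: [0.592, 0.386, 0.593, -0.386]
force: [0.3, 0.8, -0.0]
finger_gap: 19.7
```

```bash
cat >> h.py <<'E'
def st(o=None):
    o=o or manip.get_obs(); a,r=phi_of(o); F=np.array(o['force']); t=np.array([-np.sin(a),np.cos(a),0])
    Ft=-F[:3]@t; tz=-o['wrist_torque'][2]
    print('t %.2f'%o['time_s'],'tcp',np.round(o['tcp_pos'],1),'phi %.3f r %.1f yaw-pi %.3f gap %.1f'%(a,r,(yawof(o)-np.pi+np.pi)%(2*np.pi)-np.pi,o['finger_gap']),'F',F.round(2),'Ft(on bar ccw+) %.2f tz %.3f ringtorque %.3f'%(Ft,tz,Ft*r/1000+tz),o['joints'].round(2)); return o,a
E
python3 - <<'E'
from h import *
o,a=st()
im,d=capture('wrist'); save('w12',im)
rows([barpose(-2.724+.1*i,107.5+.29*(i-1)) for i in range(1,11)],.54)
E
```

```text
t 12.80 tcp [461.5 130.3 107.7] phi -2.727 r 49.9 yaw-pi -2.724 gap 19.7 F [ 0.3   0.82 -0.03] Ft(on bar ccw+) 0.63 tz 0.003 ringtorque 0.034 [ 0.16  0.17 -0.56  1.96  0.1   1.04 -1.61]
[[[-0.1, -0.001, -0.0], [0.0007, -0.0001, 0.0051], 0.54], [[-0.2, -0.0, -0.0], [0.0004, 0.0007, 0.01], 0.54], [[-0.3, -0.0, -0.0], [0.0001, 0.0019, 0.0149], 0.54], [[-0.4, -0.0, -0.0], [-0.0002, 0.0036, 0.0196], 0.54], [[-0.5, -0.0, -0.0], [-0.0005, 0.0058, 0.0241], 0.54], [[-0.6, -0.0, -0.0], [-0.0008, 0.0084, 0.0283], 0.54], [[-0.7, -0.0, -0.0], [-0.0011, 0.0114, 0.0323], 0.54], [[-0.8, -0.0, -0.0], [-0.0014, 0.0149, 0.036], 0.54], [[-0.9, -0.0, -0.0], [-0.0016, 0.0186, 0.0393], 0.54], [[-1.0, -0.0, -0.0], [-0.0019, 0.0227, 0.0422], 0.54]]
```

View pics/w12.png

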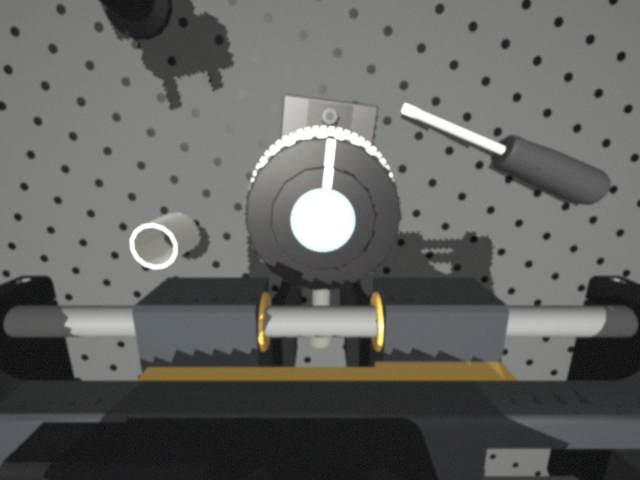

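>>> apply_moves:
  deltas:
    - [[-0.1, 0, 0], [0.0005, 0, 0.005], 0.54]
    - [[-0.2, 0, 0], [0.0005, 0.0005, 0.01], 0.54]
    - [[-0.3, 0, 0], [0, 0.002, 0.015], 0.54]
    - [[-0.4, 0, 0], [0, 0.0035, 0.0195], 0.54]
    - [[-0.5, 0, 0], [-0.0005, 0.006, 0.024], 0.54]

```text
time_s: 13.35
tcp_pos: [477.3, 111.3, 109.8]
eef_rot: [0.67, 0.226, 0.67, -0.225]
force: [-2.7, 1.4, -0.3]
finger_gap: 19.9
```

```bash
python3 - <<'E'
from h import *
o,a=st()
rows([barpose(-2.224+.08*i,108.6+.232*(i-1)) for i in range(1,5)],.54)
E
```

```text
t 13.35 tcp [477.3 111.3 109.8] phi -2.224 r 49.2 yaw-pi -2.220 gap 19.9 F [-2.72  1.37 -0.27] Ft(on bar ccw+) 3.00 tz 0.020 ringtorque 0.167 [ 0.23  0.19 -0.59  1.93  0.12  1.05 -1.07]
[[[-0.076, -0.0, -0.001], [0.0012, -0.0006, 0.004], 0.54], [[-0.156, -0.0, -0.001], [0.0009, -0.0001, 0.008], 0.54], [[-0.236, -0.0, -0.001], [0.0007, 0.0006, 0.0119], 0.54], [[-0.316, 0.0, -0.001], [0.0005, 0.0017, 0.0158], 0.54]]
```

>>> apply_moves:
  deltas:
    - [[-0.076, 0, 0], [0.001, -0.0005, 0.004], 0.54]
    - [[-0.156, 0, 0], [0.001, 0, 0.008], 0.54]

```text
time_s: 13.55
tcp_pos: [483.9, 106.9, 109.9]
eef_rot: [0.686, 0.172, 0.686, -0.171]
force: [-3.1, 1.0, 1.9]
finger_gap: 20.3
```

```bash
python3 - <<'E'
from h import *
o,a=st()
rows([barpose(-2.064+.08*i,109.6+.232*(i-1)) for i in range(1,5)],.54)
E
```

```text
t 13.55 tcp [483.9 106.9 109.9] phi -2.062 r 49.4 yaw-pi -2.060 gap 20.3 F [-3.11  1.02  1.89] Ft(on bar ccw+) 3.23 tz 0.011 ringtorque 0.171 [ 0.25  0.21 -0.6   1.92  0.13  1.06 -0.9 ]
[[[-0.076, 0.0, -0.002], [0.0003, -0.0005, 0.0039], 0.54], [[-0.156, 0.0, -0.002], [0.0, -0.0, 0.0079], 0.54], [[-0.236, 0.0, -0.002], [-0.0002, 0.0008, 0.0118], 0.54], [[-0.316, 0.001, -0.002], [-0.0004, 0.0019, 0.0157], 0.54]]
```

>>> apply_moves:
  deltas:
    - [[-0.076, 0, -0.002], [0, -0.0005, 0.004], 0.54]
    - [[-0.156, 0, -0.002], [-0.0005, 0, 0.008], 0.54]

```text
time_s: 13.75
tcp_pos: [491.0, 103.5, 111.2]
eef_rot: [0.698, 0.116, 0.697, -0.116]
force: [-1.8, 1.4, -2.4]
finger_gap: 20.1
```

```bash
python3 - <<'E'
from h import *
o,a=st()
rows([barpose(-1.904+.08*i,110.3+.232*(i-1)) for i in range(1,5)],.54)
E
```

```text
t 13.75 tcp [491.  103.5 111.2] phi -1.904 r 49.6 yaw-pi -1.901 gap 20.1 F [-1.8   1.36 -2.38] Ft(on bar ccw+) 2.14 tz 0.042 ringtorque 0.148 [ 0.26  0.22 -0.62  1.9   0.15  1.06 -0.75]
[[[-0.077, 0.0, 0.0], [0.0009, -0.0002, 0.004], 0.54], [[-0.157, 0.0, 0.0], [0.0007, 0.0002, 0.0079], 0.54], [[-0.237, 0.0, 0.0], [0.0004, 0.001, 0.0119], 0.54], [[-0.317, 0.0, 0.0], [0.0002, 0.0021, 0.0157], 0.54]]
```

>>> apply_moves:
  deltas:
    - [[-0.077, 0, 0], [0.0008, 0, 0.004], 0.54]
    - [[-0.157, 0, 0], [0.0005, 0, 0.008], 0.54]

```text
time_s: 13.95
tcp_pos: [498.5, 101.3, 111.4]
eef_rot: [0.704, 0.06, 0.705, -0.06]
force: [-2.3, 1.8, 0.2]
finger_gap: 20.0
```

```bash
python3 - <<'E'
from h import *
o,a=st()
rows([barpose(-1.744+.08*i,110.8+.232*(i-1)) for i in range(1,5)],.54)
E
```

```text
t 13.95 tcp [498.5 101.3 111.4] phi -1.746 r 49.9 yaw-pi -1.741 gap 20.0 F [-2.35  1.78  0.2 ] Ft(on bar ccw+) 2.62 tz 0.035 ringtorque 0.166 [ 0.28  0.24 -0.63  1.88  0.16  1.07 -0.59]
[[[-0.077, -0.0, -0.0], [0.0006, 0.0, 0.0041], 0.54], [[-0.157, -0.0, -0.0], [0.0004, 0.0005, 0.0081], 0.54], [[-0.237, -0.0, -0.0], [0.0002, 0.0012, 0.012], 0.54], [[-0.317, -0.0, -0.0], [-0.0001, 0.0023, 0.0158], 0.54]]
```

>>> apply_moves:
  deltas:
    - [[-0.077, 0, 0], [0.0005, 0, 0.004], 0.54]
    - [[-0.157, 0, 0], [0.0005, 0.0005, 0.008], 0.54]

```text
time_s: 14.15
tcp_pos: [506.1, 100.7, 111.6]
eef_rot: [0.707, 0.003, 0.708, -0.003]
force: [-5.1, 0.2, 1.8]
finger_gap: 20.1
```

```bash
python3 - <<'E'
from h import *
o,a=st()
rows([barpose(-1.584+.08*i,111.2+.232*(i-1)) for i in range(1,5)],.54)
E
```

```text
t 14.15 tcp [506.1 100.7 111.6] phi -1.593 r 49.8 yaw-pi -1.580 gap 20.1 F [-5.09  0.19  1.76] Ft(on bar ccw+) 5.09 tz 0.073 ringtorque 0.327 [ 0.29  0.26 -0.65  1.86  0.18  1.08 -0.43]
[[[-0.076, -0.001, 0.0], [0.0004, -0.0001, 0.0044], 0.54], [[-0.156, -0.001, 0.0], [0.0001, 0.0004, 0.0084], 0.54], [[-0.236, -0.001, -0.0], [-0.0001, 0.0011, 0.0123], 0.54], [[-0.316, -0.001, -0.0], [-0.0004, 0.0022, 0.0162], 0.54]]
```

>>> apply_moves:
  deltas:
    - [[0, 0, 0], [0, 0, 0], 0.54]

```text
time_s: 14.25
tcp_pos: [506.5, 100.7, 112.2]
eef_rot: [0.707, 0.003, 0.707, -0.003]
force: [-0.6, 1.1, 0.5]
finger_gap: 19.8
```

```bash
python3 - <<'E'
from h import *
o,a=st()
rows([barpose(a+.05*i,111.4+.15*(i-1)) for i in range(1,5)],.54)
im,d=capture('wrist'); save('w13',im); np.save('w13o.npy',np.array([o],dtype=object),allow_pickle=True)
st()
E
```

```text
t 14.25 tcp [506.5 100.7 112.2] phi -1.585 r 49.7 yaw-pi -1.579 gap 19.8 F [-0.56  1.05  0.48] Ft(on bar ccw+) 0.57 tz 0.044 ringtorque 0.073 [ 0.29  0.26 -0.65  1.86  0.18  1.08 -0.43]
[[[-0.044, -0.001, -0.0], [0.0008, -0.0002, 0.0025], 0.54], [[-0.094, -0.001, -0.0], [0.0007, -0.0001, 0.005], 0.54], [[-0.144, -0.001, -0.0], [0.0005, 0.0002, 0.0075], 0.54], [[-0.194, -0.001, -0.0], [0.0003, 0.0006, 0.0099], 0.54]]
t 14.30 tcp [506.5 100.8 112.4] phi -1.584 r 49.6 yaw-pi -1.582 gap 20.2 F [-0.58  0.23  0.44] Ft(on bar ccw+) 0.59 tz 0.007 ringtorque 0.036 [ 0.29  0.26 -0.65  1.86  0.18  1.08 -0.43]
```

View pics/w13.png

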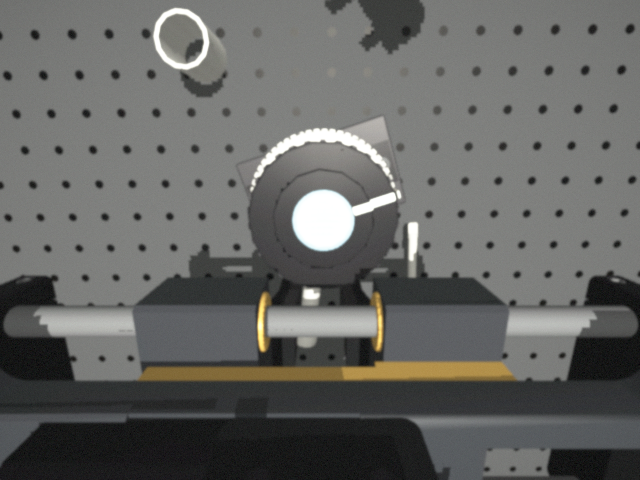

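>>> apply_moves:
  deltas:
    - [[-0.044, 0, 0], [0.0008, 0, 0.0025], 0.54]
    - [[-0.094, 0, 0], [0.0007, 0, 0.005], 0.54]

```text
time_s: 14.5
tcp_pos: [511.0, 100.8, 112.1]
eef_rot: [0.706, -0.029, 0.707, 0.029]
force: [-4.8, 0.1, 1.4]
finger_gap: 20.0
```

```bash
python3 - <<'E'
from h import *
o,a=st()
rows([barpose(a+.05*i,111.6+.15*(i-1)) for i in range(1,5)],.54)
E
```

```text
t 14.50 tcp [511.  100.8 112.1] phi -1.495 r 49.7 yaw-pi -1.488 gap 20.0 F [-4.81  0.08  1.44] Ft(on bar ccw+) 4.79 tz 0.047 ringtorque 0.286 [ 0.3   0.28 -0.66  1.85  0.19  1.08 -0.35]
[[[-0.044, -0.001, 0.0], [0.0005, -0.0002, 0.0025], 0.54], [[-0.094, -0.001, 0.0], [0.0003, -0.0001, 0.005], 0.54], [[-0.144, -0.001, 0.0], [0.0002, 0.0002, 0.0075], 0.54], [[-0.194, -0.001, 0.0], [0.0, 0.0007, 0.0099], 0.54]]
```

>>> apply_moves:
  deltas:
    - [[-0.044, 0, 0], [0.0005, 0, 0.0025], 0.54]
    - [[-0.094, 0, 0], [0.0003, 0, 0.005], 0.54]
    - [[-0.144, 0, 0], [0.0002, 0, 0.0075], 0.54]

```text
time_s: 14.8
tcp_pos: [517.6, 101.7, 112.3]
eef_rot: [0.702, -0.08, 0.704, 0.08]
force: [-6.7, 1.0, 2.2]
finger_gap: 19.9
```

```bash
python3 - <<'E'
from h import *
o,a=st()
rows([barpose(a+.05*i,112+.15*(i-1)) for i in range(1,5)],.54)
E
```

```text
t 14.80 tcp [517.6 101.7 112.3] phi -1.361 r 49.8 yaw-pi -1.345 gap 19.9 F [-6.74  0.96  2.18] Ft(on bar ccw+) 6.39 tz 0.079 ringtorque 0.397 [ 0.31  0.3  -0.68  1.83  0.21  1.09 -0.21]
[[[-0.034, -0.003, -0.0], [0.0003, -0.0001, 0.0025], 0.54], [[-0.084, -0.003, -0.0], [0.0001, 0.0, 0.005], 0.54], [[-0.134, -0.003, -0.0], [-0.0, 0.0003, 0.0075], 0.54], [[-0.184, -0.003, -0.0], [-0.0002, 0.0007, 0.0099], 0.54]]
```

>>> apply_moves:
  deltas:
    - [[-0.03, -0.003, 0], [0.0003, 0, 0.0025], 0.54]
    - [[-0.075, -0.003, 0], [0, 0, 0.0045], 0.54]

```text
time_s: 15.0
tcp_pos: [520.8, 102.6, 112.5]
eef_rot: [0.698, -0.106, 0.7, 0.105]
force: [-7.0, -0.7, 2.9]
finger_gap: 20.2
```

```bash
python3 - <<'E'
from h import *
o,a=st()
rows([barpose(a+.03*i,112.2+.1*(i-1)) for i in range(0,4)],.54)
E
```

```text
t 15.00 tcp [520.8 102.6 112.5] phi -1.293 r 49.7 yaw-pi -1.271 gap 20.2 F [-7.02 -0.69  2.95] Ft(on bar ccw+) 6.94 tz 0.061 ringtorque 0.407 [ 0.32  0.3  -0.69  1.82  0.22  1.1  -0.15]
[[[0.022, -0.002, 0.0], [0.0004, -0.0003, -0.0], 0.54], [[-0.008, -0.002, 0.0], [0.0003, -0.0003, 0.0015], 0.54], [[-0.038, -0.002, 0.0], [0.0002, -0.0002, 0.003], 0.54], [[-0.068, -0.002, -0.0], [0.0001, -0.0002, 0.0045], 0.54]]
```

>>> apply_moves:
  deltas:
    - [[0, -0.002, 0], [0.0003, 0, 0.001], 0.54]
    - [[-0.01, -0.002, 0], [0.0003, 0, 0.0018], 0.54]
    - [[-0.02, -0.002, 0], [0.0003, 0, 0.0025], 0.54]

```text
time_s: 15.3
tcp_pos: [522.6, 103.0, 112.4]
eef_rot: [0.698, -0.112, 0.699, 0.112]
force: [-7.1, -1.9, 3.3]
finger_gap: 20.1
```

```bash
python3 - <<'E'
from h import *
o,a=st()
E
```

```text
t 15.30 tcp [522.6 103.  112.4] phi -1.257 r 49.8 yaw-pi -1.253 gap 20.1 F [-7.08 -1.89  3.28] Ft(on bar ccw+) 7.32 tz 0.061 ringtorque 0.425 [ 0.32  0.31 -0.69  1.82  0.22  1.1  -0.13]
```

>>> apply_moves:
  deltas:
    - [[0, 0, 0], [0, 0, -0.003], 0.54]
    - [[0, 0, 0], [0, 0, -0.0055], 0.54]
    - [[0, 0, 0], [0, 0, -0.0055], 0.54]
    - [[0, 0, 0], [-0.03, 0, -0.0055], 0.54]
    - [[0, 0, 0], [-0.075, 0, -0.0055], 0.54]
    - [[0, 0, 0], [-0.11, 0, -0.0055], 0.54]
    - [[0, 0, 0], [-0.11, 0, -0.0055], 0.54]

```text
time_s: 16.0
tcp_pos: [520.0, 102.3, 227.6]
eef_rot: [0.701, -0.112, 0.696, 0.111]
force: [1.6, 0.6, -0.4]
finger_gap: 20.3
```

```bash
python3 - <<'E'
from h import *
o,a=st()
im,d=capture('wrist'); save('w14',im)
np.save('w14o.npy',np.array([o],dtype=object),allow_pickle=True)
cv2.imwrite('pics/w14c.png',cv2.resize(cv2.imread('pics/w14.png')[130:250,240:400],(800,600),interpolation=cv2.INTER_CUBIC))
e=ext('wrist',o)
for t in('bar_tip','focus_mark','index'): 
  for x in models.mark_of(t,'wrist')[:2]: v=np.array(x['location']); print(t,v.round(1),x['p'],np.arctan2(*(v[:2]-AX)[::-1]))
E
```

```text
t 16.00 tcp [520.  102.3 227.6] phi -1.311 r 49.8 yaw-pi -1.253 gap 20.3 F [ 1.6   0.6  -0.38] Ft(on bar ccw+) -1.70 tz 0.021 ringtorque -0.063 [ 0.36  0.18 -0.71  1.69  0.13  1.31 -0.06]
bar_tip [516.1  85.4 122.9] 0.7 -1.434719426347137
focus_mark [528.7 159.3 151.4] 0.87 0.3924770742434146
index [531.3 160.3 150.7] 0.63 0.38977197082290577
```

View pics/w14.png

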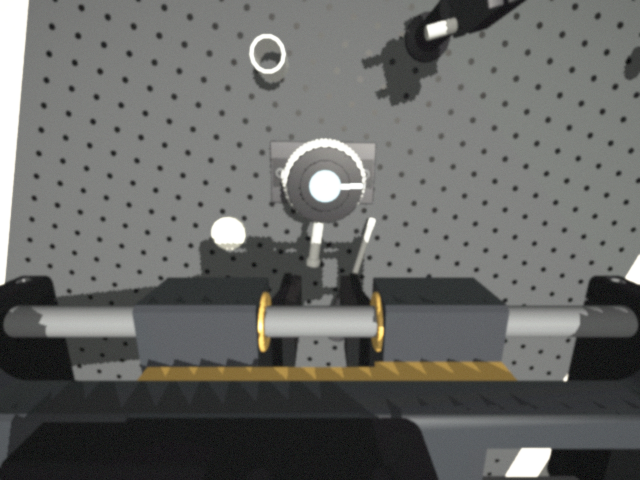

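View pics/w14c.png

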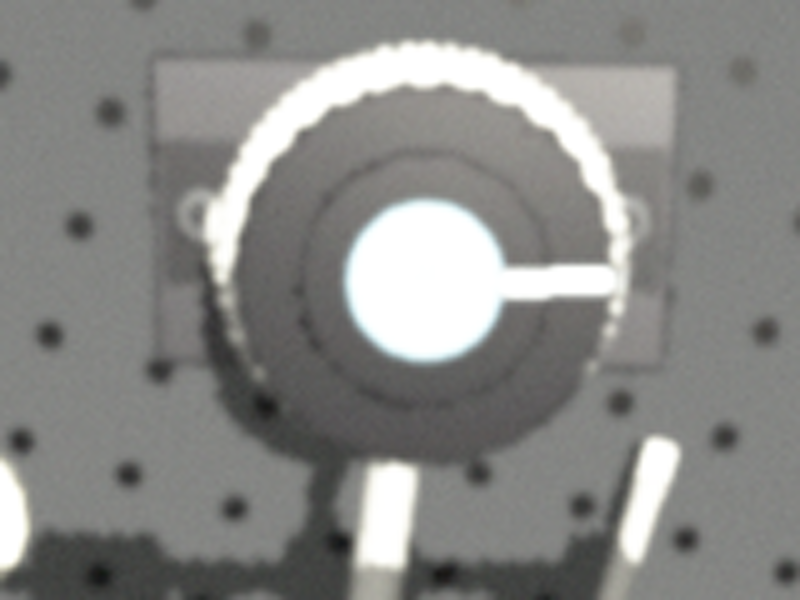

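```bash
python3 - <<'E'
from h import *
st()
o=np.load('w14o.npy',allow_pickle=True)[0]; e=ext('wrist',o)
g=cv2.imread('pics/w14.png',0).astype(float)
lens=[];foc=[]
for u in range(343,363):
    col=g[178:196,u]; w=np.clip(col-150,0,None)
    if w.sum()<1: print(u,'none'); continue
    v=178+(w*np.arange(18)).sum()/w.sum()
    for z,n in((144.5,'L'),(141,'F')):
        P=plane((u,v),B+z,e); d=P[:2]-AX; r=np.hypot(*d); 
        if (n=='L' and r<16.8) or (n=='F' and r>17.5): print(u,n,round(v,2),round(r,1),round(np.arctan2(d[1],d[0]),4))
# bar
f=lambda x,y:(240+(x+.5)/5-.5,130+(y+.5)/5-.5)
for q in [(391,490),(383,560)]:
    P=plane(f(*q),B+111,e); d=P[:2]-AX; print('bar',np.hypot(*d),np.arctan2(d[1],d[0]))
P=plane((315,263),B+111,e); d=P[:2]-AX; print('bar',np.hypot(*d),np.arctan2(d[1],d[0]))
E
```

```text
t 16.20 tcp [517.1 101.1 221.4] phi -1.372 r 50.3 yaw-pi -1.253 gap 20.2 F [ 0.48 -0.69  0.11] Ft(on bar ccw+) -0.33 tz 0.012 ringtorque -0.005 [ 0.36  0.19 -0.71  1.7   0.13  1.3  -0.06]
343 L 186.19 12.3 0.2815
344 L 186.17 13.0 0.2845
345 L 186.19 13.6 0.2849
346 L 186.19 14.3 0.2864
347 L 186.2 15.0 0.2875
348 L 186.19 15.6 0.2889
349 L 186.06 16.3 0.2956
351 F 185.59 18.0 0.2952
352 F 185.59 18.6 0.2962
353 F 185.6 19.3 0.2964
354 F 185.59 20.0 0.2973
355 F 185.59 20.7 0.298
356 F 185.6 21.4 0.2985
357 F 185.6 22.0 0.299
358 F 185.6 22.7 0.2994
359 F 185.59 23.4 0.3001
360 F 185.61 24.1 0.3003
361 F 185.93 24.8 0.2919
362 F 185.47 25.4 0.3046
bar 36.66157803182658 -1.379806591975005
bar 48.229654837472154 -1.3765960620895694
bar 66.32169917550534 -1.3585950714219714
```

```bash
python3 - <<'E'
from h import *
print(manip.hand_in())
E
```

```text
the job is handed in; nothing more can be done
None
```

The job is done and handed in at about 16 s of the 61 s allowed; hand-in gives no verdict.

- **Loosening:** I pushed the bar about 1.86 rad clockwise. The force on it had dropped to roughly 2.5 N by the last check, 1.65 rad round, so the focus ring was free.
- **Setting the focus:** I turned the focus ring about 0.96 rad clockwise until its white line met the index line. The last picture, taken after tightening, shows the two lines within about 0.01 rad, which is roughly 0.2 mm.
- **Tightening:** I nipped the ring up anticlockwise in small steps. The push stayed near 2–3 N until the seat, then climbed. The last slow reading was about 7.3 N, slightly outside 50 mm from the axis. That is about 0.42 N m raw, or about 8 N at 50 mm. The bar stayed at −1.38 rad when I let go. It started at −0.865 rad, so it is about 0.5 rad short of the original over-tight position.
- **Uncertainty:** The force readings carried an offset of up to about 0.6 N. The true torque is probably 0.37–0.42 N m, inside the 0.3–0.5 N m wanted. The trained networks put the index and the mark about 0.1 rad off my pixel measurement in absolute terms. They still agreed with each other to within 0.003 rad.
- **Other parts:** In the pictures, the lens was never touched and the loose parts looked undisturbed. I did not measure the loose parts again at the end.

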